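Close the workshop canisters with their own lids

TASK

Before the sawing starts, close the four open stoneware canisters against the dust: put on each the beech lid that fits it by size and shape, right side up and fully home so that its rim rests flat on the pot all round. Leave the canisters standing where they are, and leave the canister that is already closed and the knobless wooden disc alone.

Things in the scene. Friction and masses are not known exactly. Their poses are not given: they have to be found in the camera images.
- canister_small: The small round open canister: plain white stoneware pot standing upright, loose, outside diameter 64 mm, height 70 mm, wall 5 mm, mouth 54 mm across; brass screws lie inside well below the rim. Origin: centre of its underside on the bench, z up.
- lid_small: The small round beech lid, lying right side up on the bench: rim disc 70 mm across, 8 mm thick; under it a tapered plug 12 mm deep (44 mm across, 32 mm at its foot); on top a round knob 26 mm across, 28 mm tall. Origin: centre of the plug's underside, z up; rim disc's top is 20 mm above it. Seated, the rim disc rests on the pot's rim, origin 58 mm above the pot's.
- canister_medium: The medium round open canister: plain white stoneware pot standing upright, loose, outside diameter 84 mm, height 82 mm, wall 5 mm, mouth 74 mm across; dowel pins lie inside well below the rim. Origin: centre of its underside on the bench, z up.
- lid_medium: The medium round beech lid, lying right side up on the bench: rim disc 90 mm across, 8 mm thick; under it a tapered plug 12 mm deep (64 mm across, 52 mm at its foot); on top a round knob 26 mm across, 28 mm tall. Origin: centre of the plug's underside, z up; rim disc's top is 20 mm above it. Seated, the rim disc rests on the pot's rim, origin 70 mm above the pot's.
- canister_large: The large round open canister: plain white stoneware pot standing upright, loose, outside diameter 106 mm, height 90 mm, wall 5 mm, mouth 96 mm across; corks lie inside well below the rim. Origin: centre of its underside on the bench, z up.
- lid_large: The large round beech lid, lying right side up on the bench: rim disc 112 mm across, 8 mm thick; under it a tapered plug 12 mm deep (86 mm across, 74 mm at its foot); on top a round knob 26 mm across, 28 mm tall. Origin: centre of the plug's underside, z up; rim disc's top is 20 mm above it. Seated, the rim disc rests on the pot's rim, origin 78 mm above the pot's.
- canister_oblong: The oblong open canister: white stoneware box standing upright, loose, outside 110 mm (its x) by 74 mm (its y), height 64 mm, walls 5 mm, mouth 100 by 64 mm; wooden pegs lie inside well below the rim. Origin: centre of its underside on the bench, z up.
- lid_oblong: The oblong beech lid, right side up: rim plate 116 (its x) by 80 (its y) by 8 mm; under it a plug 12 mm deep (90 by 54 mm, 78 by 42 at its foot); on top a bar grip 44 mm long (x), 16 wide (y), 28 tall. Origin: centre of the plug's underside, z up; rim plate's top is 20 mm above it. Fits with its x along the canister's x, either way round. Seated, origin 52 mm above the canister's.
- closed_canister: A bystander: a white round canister that is already closed with its beech lid (86 mm across, 102 mm tall with its knob). Loose. Origin: centre of its underside. To be left alone.
- disc: A bystander: a plain disc of darker wood without a knob, a turner's blank, 80 mm across and 22 mm thick, lying flat and loose. Origin: centre of its underside. To be left alone.

How it is judged:
At the end, for the whole second after the job is handed in: Each of the four lids is on its own canister: centred within 9 mm, its origin between 4 mm below and 3 mm above its seated height, its axis within 0.06 rad of the canister's; the canisters upright (within 0.06 rad), all at rest (horizontal distance between lid_small and canister_small below 0.009 m and z of lid_small in the frame of canister_small between 0.054 and 0.061 m and angle between the z axis of lid_small and the z axis of canister_small, either way round below 0.06 rad and angle between each of canister_small, canister_medium, canister_large, canister_oblong's own z axis and vertical below 0.06 rad and linear speed of each of lid_small, canister_small, lid_medium, canister_medium, lid_large, canister_large, lid_oblong, canister_oblong below 0.02 m/s and angular speed of each of lid_small, lid_medium, lid_large, lid_oblong below 0.15 rad/s and horizontal distance between lid_medium and canister_medium below 0.009 m and z of lid_medium in the frame of canister_medium between 0.066 and 0.073 m and angle between the z axis of lid_medium and the z axis of canister_medium, either way round below 0.06 rad and horizontal distance between lid_large and canister_large below 0.009 m and z of lid_large in the frame of canister_large between 0.074 and 0.081 m and angle between the z axis of lid_large and the z axis of canister_large, either way round below 0.06 rad and horizontal distance between lid_oblong and canister_oblong below 0.009 m and z of lid_oblong in the frame of canister_oblong between 0.048 and 0.055 m and angle between the z axis of lid_oblong and the z axis of canister_oblong, either way round below 0.06 rad); the robot touches nothing.
It fails at once if an open canister is shifted more than 40 mm from where it stood, or tipped over (distance of any of canister_small, canister_medium, canister_large, canister_oblong from where it was at the start of the episode above 0.04 m or angle between any of canister_small, canister_medium, canister_large, canister_oblong's own z axis and vertical above 0.5 rad).
It fails at once if the closed canister or the knobless disc is shifted more than 40 mm, or tipped over (distance of any of closed_canister, disc from where it was at the start of the episode above 0.04 m or angle between any of closed_canister, disc's own z axis and vertical above 0.5 rad).
It also fails if it takes over 120 s, if anything falls off the work surface, if the arm or the gripper's body presses on something with over 40 N, if the wrist force passes 120 N, or if a joint passes its speed limit or range.

ROBOT

A 7-joint arm with a two-finger parallel gripper is mounted at the origin on the work surface. World frame = base frame: x ahead of the robot, y to its left, z up, the work surface at z = 0. Lengths are in m, angles in rad, forces in N, time in s.
With the tool pointing down it reaches from about 0.4 to 0.9 m from the base axis. Payload 5.6 kg.
Tool frame: the origin (TCP) lies at the very end of the fingers, on their centre line; the grasp point (between the pads) lies ctrl.grip_point_offset behind it (ctrl.grip_point_offset is the distance from the TCP to the grasp point, in m); z points along the fingers, y is the direction in which the jaws open and shut (so a half turn about z gives the same grasp; the last joint's range is limited). The gripper opens to 92 mm and grips with 3 to 60 N. Pads are 20 mm wide; open, the fingers measure 128 mm over their backs; the gripper's body (75 mm by 189 mm) begins 69 mm behind the grasp point.
Start: joints at [1.061, 0.468, -0.012, 1.603, 0.006, 1.071, -0.056], TCP at [0.292, -0.58, 0.215] pointing down, gripper open.
Joint ranges: [-2.53, 2.53], [-0.31, 2.02], [-1.57, 1.55], [0.28, 2.44], [-1.29, 4.43], [0.15, 1.84], [-2.92, 2.92]. Speed limits (rad/s): [2.57, 2.57, 3.14, 3.14, 3.14, 3.14, 3.14].

INTERFACE

Orientations are given as a unit quaternion [x, y, z, w].
In Python, from station import monitor, viewer, close_job, ctrl gives the robot as it stands.
- The arm moves only by the shell command python3 -m creep 'ROWS' [FORCE]. ROWS is JSON, a list of rows, each an object of numbers: "wx", "wy", "wz": the turn, a rotation vector about the tool's x, y, z in degrees; "dx", "dy", "dz": the shift along the tool's x, y, z in m; "grip": the opening, from 0 (shut) to 1 (fully open). In form: [{"wx": .., "wy": .., "wz": .., "dx": .., "dy": .., "dz": .., "grip": ..}, ...]. A call has exactly 5 rows; each row shifts and turns the commanded pose from where the row before left it, along the tool's axes as they then stand; what a row does not reach is not made up. A row lasts 1/8 s, in which the tool goes at most 62.5 mm and 10.7 degrees, less where a joint would pass 70% of its speed; a pose out of reach is approached as far as the arm can. A call with a gripper value outside its range is refused whole. The fingers move at their own pace and stop on an object; FORCE is the grip in N (left out, the last holds). Time passes only in rows, so rows that do not move let the fingers close, or fill a call up. It gives the time, the measured TCP pose, the force and the opening at its end, in the units of the state.
- monitor.get_obs(): the state, without advancing time (a new reading comes with each control period).
- viewer.capture(name): name is "scene" or "top"; returns a dict with "img" (384x512x3 uint8, blue, green, red), "fov_y" (degrees; the focal length in pixels is half the picture's height over the tangent of half this angle, whatever the lens; pixels are square), "cx", "cy" (the principal point, pixels), "dist_coeffs" ([k1, k2, p1, p2, k3] as OpenCV has them; the pictures are not rectified), "world_from_camera" (4x4, takes a point from camera to world coordinates). Camera axes: x right, y down, z forward; pixel columns grow to the right and rows downward; lengths in m; the calibration is good to about 2 mm. A picture is of the moment at which its call begins. There is no depth.
- close_job(): hands the job in, once; it reports no verdict.
The state is a dict: "time_s": time; "joint_positions": joint angles; "qd": joint speeds; "joint_efforts": joint torques, N m; "position": TCP position; "tool_rot": TCP orientation; "wrist_force": force on the tool from outside, world axes, zero at the start; "torque": the same for the moment, N m; "width": finger opening in m.
Only numpy, scipy, OpenCV 4.12 (cv2) and the standard library are available. Lean on these libraries where they do the work, as an engineer would, in place of code of your own. Each camera call takes 0.05 s, during which the arm holds its last target. There are 200 camera calls.

## Working session

There is one attempt and no reset: what is moved stays moved. The work goes in short steps, Python scripts to look and compute and a shell command to move; the robot and the scene stay as the last step left them, time stands still between calls to the robot, and variables do not carry over. Pictures are saved under pics/ and viewed, about 12 in all and at most 16, crops included, and the job is handed in when it is done.

```bash
mkdir -p pics; ls; python3 - <<'E'
from station import monitor, viewer, ctrl
import cv2,numpy as np,pickle
o=monitor.get_obs();print(o,ctrl.grip_point_offset)
for n in("scene","top"):
    c=viewer.capture(n);cv2.imwrite(f"pics/{n}0.png",c["img"]);pickle.dump(c,open(f"{n}0.pkl","wb"))
    print({k:v for k,v in c.items() if k!="img"})
E
```

```text
pics
{'time_s': 0.0, 'joint_positions': array([ 1.06098278,  0.46838815, -0.01161022,  1.60359709,  0.0060155 ,
        1.07142843, -0.05631627]), 'qd': array([ 7.87751485e-04,  1.58771941e-03, -2.61781604e-05,  7.01116164e-05,
       -1.37239992e-03,  2.82622613e-03, -4.37098805e-04]), 'joint_efforts': array([-1.19141005e-04, -5.20580614e+01, -1.24985815e-02, -2.43747085e+01,
       -5.65782061e-02,  1.72383548e-02,  1.49567518e-04]), 'position': array([ 0.29220292, -0.57996585,  0.21364424]), 'tool_rot': array([ 9.72891361e-01,  2.31260895e-01, -2.71638270e-04, -8.51035397e-04]), 'wrist_force': array([ 0.77317551, -0.10862185, -0.30007878]), 'torque': array([-0.03422147,  0.01681566, -0.02837034]), 'width': 0.09208850952328443} 0.0187
{'fov_y': 49.48442628947148, 'cx': 250.21452924605936, 'cy': 188.804708375032, 'dist_coeffs': array([-0.15578164,  0.        ,  0.        ,  0.        ,  0.        ]), 'world_from_camera': array([[ 0.61043104,  0.56747701, -0.55257921,  1.21668755],
       [ 0.79203386, -0.44393156,  0.41905504, -0.51812835],
       [-0.00750324, -0.69346565, -0.72045062,  0.93552843],
       [ 0.        ,  0.        ,  0.        ,  1.        ]])}
{'fov_y': 47.29019622770894, 'cx': 252.0821997718427, 'cy': 187.8649707295, 'dist_coeffs': array([-0.14078047,  0.        ,  0.        ,  0.        ,  0.        ]), 'world_from_camera': array([[ 0.00736401, -0.98027349,  0.19750865,  0.31286687],
       [-0.99992974, -0.00538393,  0.01056035, -0.0127415 ],
       [-0.00928866, -0.19757254, -0.98024426,  1.16453555],
       [ 0.        ,  0.        ,  0.        ,  1.        ]])}
```

View pics/scene0.png

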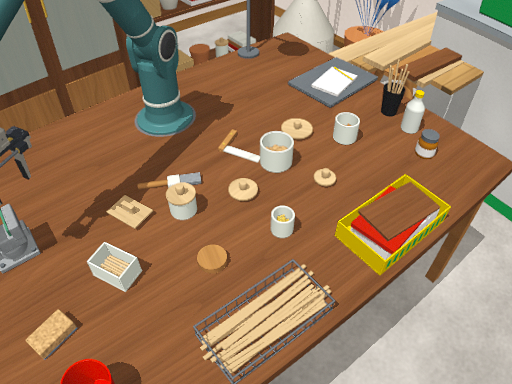

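View pics/top0.png

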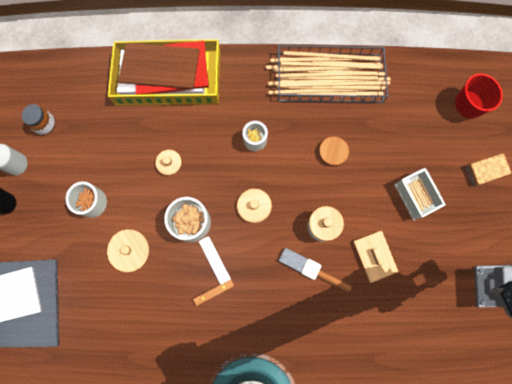

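The top view shows the open pots: small (255,136), medium (87,200), large (188,219) and oblong (419,194). It also shows the lids: small (168,162), medium (254,205), large (128,250) and oblong (375,257). The closed canister is at (326,223) and the disc at (334,151).

```bash
cat > h.py <<'E'
import cv2,numpy as np
def cam(c):
    f=c["img"].shape[0]/2/np.tan(np.radians(c["fov_y"]/2))
    return np.array([[f,0,c["cx"]],[0,f,c["cy"]],[0,0,1.]]),np.array(c["dist_coeffs"],float),np.array(c["world_from_camera"])
def cast(c,px,z):
    K,d,T=cam(c)
    p=cv2.undistortPoints(np.asarray(px,float).reshape(-1,1,2),K,d).reshape(-1,2)
    r=np.c_[p,np.ones(len(p))]@T[:3,:3].T
    return T[:3,3]+r*((z-T[2,3])/r[:,2:])
def proj(c,P):
    K,d,T=cam(c);R=T[:3,:3].T
    return cv2.projectPoints(np.asarray(P,float).reshape(-1,1,3),cv2.Rodrigues(R)[0],-R@T[:3,3],K,d)[0].reshape(-1,2)
def contours(c,lo,hi,amin=150,amax=4000):
    m=cv2.inRange(cv2.cvtColor(c["img"],cv2.COLOR_BGR2HSV),lo,hi)
    m=cv2.morphologyEx(m,cv2.MORPH_OPEN,np.ones((3,3)))
    return m,[k for k in cv2.findContours(m,cv2.RETR_CCOMP,cv2.CHAIN_APPROX_NONE)[0] if amin<cv2.contourArea(k)<amax]
E
python3 - <<'E'
import pickle;from h import *
for n in("top","scene"):
    c=pickle.load(open(n+"0.pkl","rb"));hsv=cv2.cvtColor(c["img"],cv2.COLOR_BGR2HSV)
    if n=="top":
        for u,v in((160,170),(245,215),(120,262),(362,245),(334,151),(255,124),(187,200),(100,200),(419,172),(300,200)):print((u,v),hsv[v,u])
    for nm,lo,hi,z in(("beech",(12,60,130),(25,170,255),.02),("white",(0,0,110),(180,50,255),.08)):
        m,k=contours(c,lo,hi)
        for q in k:
            (x,y),s,a=cv2.minAreaRect(q)
            w=cast(c,q,z);e=cv2.minEnclosingCircle(w[:,:2].astype(np.float32))
            print(n,nm,np.round((x,y)),np.round(s),round(a),cv2.contourArea(q),"circ",np.round(e[0],4),round(e[1]*2,4))
c=pickle.load(open("top0.pkl","rb"))["img"]
a=cv2.resize(c[100:280,50:450],None,fx=2,fy=2,interpolation=cv2.INTER_CUBIC)
s=pickle.load(open("scene0.pkl","rb"))["img"]
b=cv2.resize(s[185:305,70:190],None,fx=2,fy=2,interpolation=cv2.INTER_CUBIC);b2=cv2.resize(s[110:230,170:380],(400,229),interpolation=cv2.INTER_CUBIC)
o=np.zeros((600,800,3),np.uint8);o[:360]=a;o[360:600,:240]=b;o[360:589,300:700]=b2
cv2.imwrite("pics/c1.png",o)
E
```

```text
(160, 170) [ 22  83 253]
(245, 215) [ 23  70 253]
(120, 262) [ 23  69 254]
(362, 245) [ 23  73 253]
(334, 151) [ 14 155 230]
(255, 124) [ 28  23 132]
(187, 200) [ 15  14 151]
(100, 200) [ 30  16 178]
(419, 172) [ 90   1 255]
(300, 200) [  9 159 144]
top beech [213. 292.] [ 8. 43.] 62 272.0 circ [0.2703 0.0978] 0.1102
top beech [376. 256.] [46. 31.] 68 1336.5 circ [ 0.3636 -0.3243] 0.1401
top beech [128. 250.] [42. 44.] 27 1385.5 circ [0.3747 0.3267] 0.1171
top beech [329. 222.] [35. 29.] 78 742.5 circ [ 0.4499 -0.1961] 0.0958
top beech [188. 220.] [29. 32.] 41 658.0 circ [0.4587 0.1702] 0.088
top beech [254. 210.] [23. 35.] 90 521.0 circ [ 0.4933 -0.0044] 0.0945
top beech [252. 192.] [ 9. 27.] 82 150.5 circ [ 5.242e-01 -4.000e-04] 0.0711
top beech [ 85. 199.] [17. 20.] 39 227.0 circ [0.5128 0.457 ] 0.0618
top beech [420. 193.] [29. 15.] 62 371.5 circ [ 0.5306 -0.4562] 0.0806
top beech [491. 168.] [24. 36.] 72 778.0 circ [ 0.6031 -0.669 ] 0.126
top beech [166. 163.] [26. 23.] 49 395.0 circ [0.6149 0.2287] 0.0752
top beech [334. 150.] [27. 28.] 90 620.0 circ [ 0.6483 -0.2217] 0.0822
to
[... 2016 characters left out ...]
0.] [17. 27.] 81 332.5 circ [ 0.5026 -0.2102] 0.0841
scene white [502. 190.] [32. 19.] 90 353.0 circ [1.0492 0.6003] 0.1512
scene white [184. 179.] [11. 33.] 84 274.5 circ [ 0.4078 -0.1506] 0.1041
scene white [262. 145.] [68. 42.] 24 1389.5 circ [0.4457 0.1116] 0.2354
scene white [346. 128.] [25. 33.] 8 664.5 circ [0.5318 0.4087] 0.1823
scene white [333.  80.] [41. 78.] 63 2082.0 circ [0.2902 0.5975] 0.3535
scene white [216.  42.] [46. 76.] 73 1788.0 circ [-0.3133  0.5069] 0.5245
scene white [12. 50.] [77. 51.] 72 2500.0 circ [-0.9827 -0.3312] 1.0438
scene white [199.  12.] [ 5. 90.] 73 331.5 circ [-0.5923  0.5502] 0.5124
scene white [81. 26.] [72. 63.] 72 3642.0 circ [-0.9609 -0.0885] 0.978
```

View pics/c1.png

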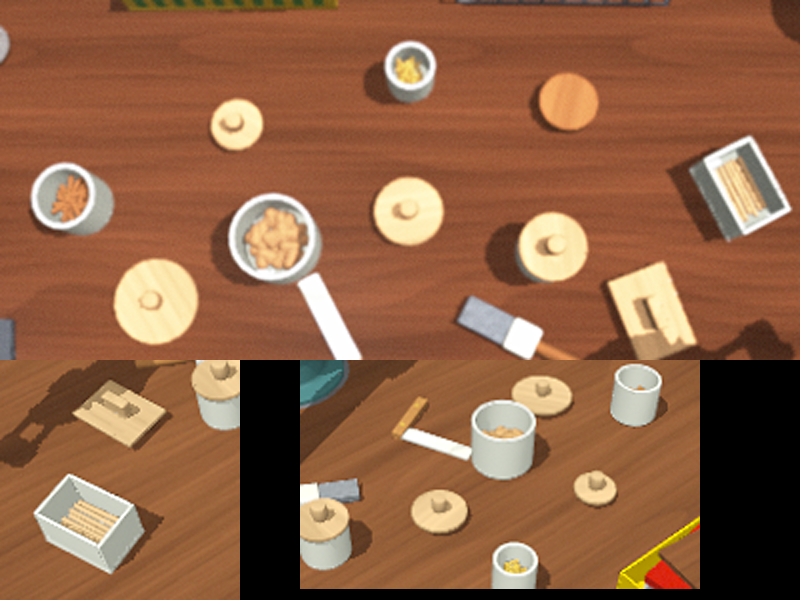

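All four lids lie flat and right side up. A scraper blade touches or nearly touches the large pot on its robot side, at (204,238) in the top picture. Next I'll fix precise centres from the bright rims.

```bash
cat > meas.py <<'E'
import pickle;from h import *
from scipy.optimize import least_squares
def hullfit(c,mask,uv,z,r=26):
    m=np.zeros_like(mask);cv2.circle(m,uv,r,255,-1);m&=mask
    ks=cv2.findContours(m,cv2.RETR_EXTERNAL,cv2.CHAIN_APPROX_NONE)[0]
    k=max(ks,key=cv2.contourArea)
    return cast(c,cv2.convexHull(k),z)[:,:2],cast(c,k,z)[:,:2]
def circ(w):
    s=least_squares(lambda p:np.hypot(*(w-p[:2]).T)-p[2],[*w.mean(0),.04],loss="soft_l1",f_scale=.001)
    return np.round(s.x[:2],4),round(2*s.x[2],4)
E
python3 - <<'E'
from meas import *
c=pickle.load(open("top0.pkl","rb"));hsv=cv2.cvtColor(c["img"],cv2.COLOR_BGR2HSV)
W={}
for vmin in(195,215):
    w=cv2.inRange(hsv,(0,0,vmin),(180,45,255));W[vmin]=w
    for n,uv,z,r in(("small",(255,133),.07,17),("medium",(83,198),.082,23),("large",(187,219),.09,25)):
        h,k=hullfit(c,w,uv,z,r);print(vmin,n,circ(h),np.round(cv2.minEnclosingCircle(h.astype(np.float32))[0],4))
    h,k=hullfit(c,w,(420,194),.064,30);print("obl",cv2.minAreaRect(h.astype(np.float32)))
b=cv2.inRange(hsv,(15,40,165),(28,170,255))
for n,uv in(("small",(168,162)),("medium",(254,205)),("large",(128,250))):
    h,k=hullfit(c,b,uv,.02);print("lid",n,circ(h),np.round(cv2.minEnclosingCircle(h.astype(np.float32)),4) if 0 else cv2.minEnclosingCircle(h.astype(np.float32)))
h,k=hullfit(c,b,(375,257),.02,34);print("lid obl",cv2.minAreaRect(h.astype(np.float32)))
s=pickle.load(open("scene0.pkl","rb"));hs=cv2.cvtColor(s["img"],cv2.COLOR_BGR2HSV)
b2=cv2.inRange(hs,(12,40,150),(28,170,255))
for n,uv,r in(("small",(325,178),16),("medium",(243,190),20),("large",(297,128),22)):
    h,k=hullfit(s,b2,uv,.02,r);print("scene lid",n,circ(h))
h,k=hullfit(s,b2,(130,211),.02,34);print("lid obl",cv2.minAreaRect(h.astype(np.float32)))
o=np.hstack([W[215][110:290,60:460],b[110:290,60:460]]);o=cv2.resize(np.vstack([o[:,:400],o[:,400:]]),None,fx=1.6,fy=1.6)
cv2.imwrite("pics/m1.png",o)
E
```

```text
195 small (array([ 0.6821, -0.0069]), np.float64(0.0656)) [ 0.6822 -0.0071]
195 medium (array([0.5036, 0.4386]), np.float64(0.0861)) [0.5039 0.4382]
195 large (array([0.4525, 0.1628]), np.float64(0.1076)) [0.453  0.1624]
obl ((0.5264126062393188, -0.44711920619010925), (0.11206360161304474, 0.076413094997406), 25.90189552307129)
215 small (array([ 0.6822, -0.0068]), np.float64(0.0648)) [ 0.6822 -0.0072]
215 medium (array([0.5039, 0.439 ]), np.float64(0.0849)) [0.5039 0.4391]
215 large (array([0.4529, 0.1632]), np.float64(0.1068)) [0.4529 0.1631]
obl ((0.5267523527145386, -0.4471515417098999), (0.11144927144050598, 0.07544633746147156), 26.288137435913086)
lid small (array([0.6144, 0.2285]), np.float64(0.0697)) ((0.6145497560501099, 0.228285551071167), 0.035553719848394394)
lid medium (array([ 0.4972, -0.0053]), np.float64(0.0897)) ((0.49670395255088806, -0.005647685844451189), 0.04580598324537277)
lid large (array([0.3742, 0.3267]), np.float64(0.1113)) ((0.37448346614837646, 0.3271038830280304), 0.05664923042058945)
lid obl ((0.36367541551589966, -0.32434728741645813), (0.11608221381902695, 0.08121944218873978), 20.5439453125)
scene lid small (array([0.608 , 0.2432]), np.float64(0.1023))
scene lid medium (array([ 0.4857, -0.0016]), np.float64(0.1169))
scene lid large (array([0.3952, 0.3158]), np.float64(0.1682))
lid obl ((0.4009491801261902, -0.3296157717704773), (0.17988409101963043, 0.1787615865468979), 43.918357849121094)
```

View pics/m1.png

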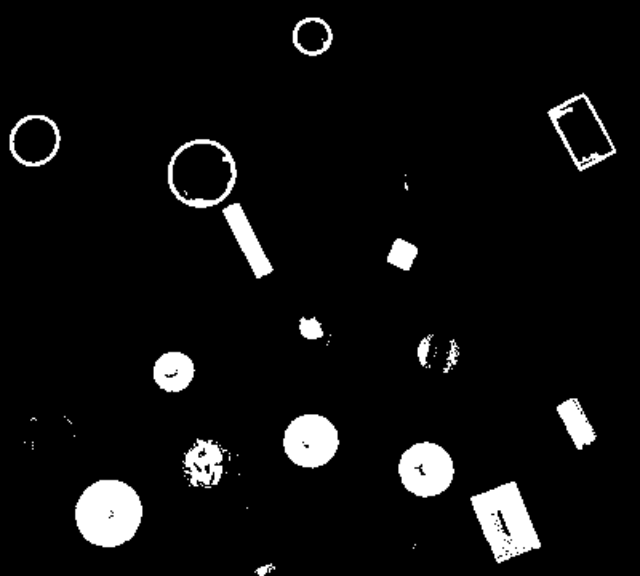

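```bash
cat > go.py <<'E'
# python3 go.py x y z yaw_deg : tool-frame turn, then shift in the turned frame
import sys,numpy as np
from station import monitor
from scipy.spatial.transform import Rotation as R
o=monitor.get_obs();q=R.from_quat(o["tool_rot"]);x,y,z,yaw=map(float,sys.argv[1:5])
g=R.from_euler("z",yaw,degrees=True)*R.from_euler("x",180,degrees=True)
v=(q.inv()*g).as_rotvec(degrees=True)
if abs(v[2])>90: g=g*R.from_euler("z",180,degrees=True);v=(q.inv()*g).as_rotvec(degrees=True)
print("t",o["time_s"],"pos",np.round(o["position"],4),"w",round(o["width"],4),"F",np.round(o["wrist_force"],1),"j7",round(o["joint_positions"][6],2))
print("turn",np.round(v,1),"shift(mm)",np.round(1e3*g.inv().apply(np.array([x,y,z])-o["position"]),1))
E
python3 go.py 0.3637 -0.3243 0.10 20.5
```

```text
t 0.1 pos [ 0.2922 -0.58    0.2137] w 0.0916 F [0.4 0.4 0.3] j7 -0.06
turn [-0.1  0.   6.2] shift(mm) [ 156.5 -214.5  113.7]
```

```bash
python3 -m creep '[{"wz":6.2,"grip":1},{"dx":0.03,"dy":-0.04},{"dx":0.035,"dy":-0.045},{"dx":0.035,"dy":-0.045,"dz":0.01},{"dx":0.03,"dy":-0.045,"dz":0.02}]' 10
python3 -m creep '[{"dx":0.0265,"dy":-0.0395,"dz":0.03},{"dz":0.03},{"dz":0.02},{},{}]'
python3 go.py 0.3637 -0.3243 0.024 20.5
```

```text
t 0.1 pos [ 0.2922 -0.58    0.2137] w 0.0916 F [0.4 0.4 0.3] j7 -0.06
turn [-0.1  0.   6.2] shift(mm) [ 156.5 -214.5  189.7]validation failed for argument at $[0]...
validation failed for argument at $[0]...
```

```bash
python3 -m creep '[{"wx":0,"wy":0,"wz":6.2,"dx":0,"dy":0,"dz":0,"grip":1},{"wx":0,"wy":0,"wz":0,"dx":0.03,"dy":-0.04,"dz":0,"grip":1},{"wx":0,"wy":0,"wz":0,"dx":0.035,"dy":-0.045,"dz":0,"grip":1},{"wx":0,"wy":0,"wz":0,"dx":0.035,"dy":-0.045,"dz":0.01,"grip":1},{"wx":0,"wy":0,"wz":0,"dx":0.03,"dy":-0.045,"dz":0.02,"grip":1}]' 10
python3 go.py 0.3637 -0.3243 0.10 20.5
```

```text
time_s: 0.72
position: [0.3537, -0.3693, 0.1847]
tool_rot: [0.984, 0.179, 0.001, 0.001]
wrist_force: [1.3, -0.5, -0.3]
width: 0.0918
t 0.725 pos [ 0.3537 -0.3693  0.1847] w 0.0918 F [ 1.3 -0.5 -0.3] j7 -0.49
turn [ 0.1 -0.1  0.1] shift(mm) [ 25.1 -38.7  84.7]
```

```bash
python3 -m creep '[{"wx":0,"wy":0,"wz":0,"dx":0.0255,"dy":-0.039,"dz":0.02,"grip":1},{"wx":0,"wy":0,"wz":0,"dx":0,"dy":0,"dz":0.04,"grip":1},{"wx":0,"wy":0,"wz":0,"dx":0,"dy":0,"dz":0.025,"grip":1},{"wx":0,"wy":0,"wz":0,"dx":0,"dy":0,"dz":0,"grip":1},{"wx":0,"wy":0,"wz":0,"dx":0,"dy":0,"dz":0,"grip":1}]'
python3 go.py 0.3637 -0.3243 0.024 20.5
python3 - <<'E'
from station import viewer
import cv2,numpy as np
a=viewer.capture("top")["img"][200:320,330:450];b=viewer.capture("scene")["img"][150:270,70:190]
cv2.imwrite("pics/p1.png",cv2.resize(np.hstack([a,b]),None,fx=3,fy=3))
E
```

```text
time_s: 1.35
position: [0.3634, -0.326, 0.1003]
tool_rot: [0.984, 0.178, 0.0, 0.0]
wrist_force: [-0.1, 0.1, -0.4]
width: 0.0917
t 1.35 pos [ 0.3634 -0.326   0.1003] w 0.0917 F [-0.1  0.1 -0.4] j7 -0.6
turn [ 0. -0.  0.] shift(mm) [ 0.9 -1.5 76.3]
```

View pics/p1.png

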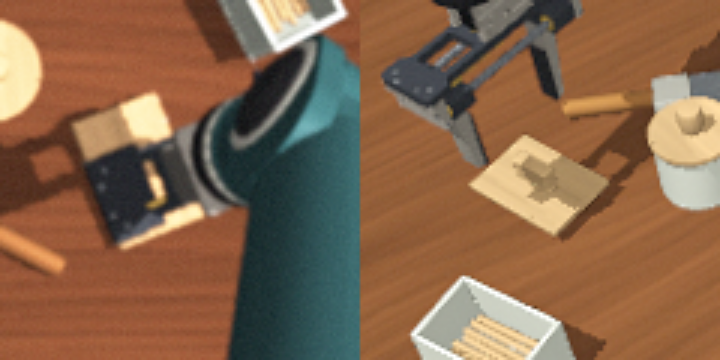

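The gripper is centred over the grip and the fingers straddle it. Descending and gripping.

```bash
python3 -m creep '[{"wx":0,"wy":0,"wz":0,"dx":0.001,"dy":-0.001,"dz":0.035,"grip":1},{"wx":0,"wy":0,"wz":0,"dx":0,"dy":0,"dz":0.03,"grip":1},{"wx":0,"wy":0,"wz":0,"dx":0,"dy":0,"dz":0.01,"grip":1},{"wx":0,"wy":0,"wz":0,"dx":0,"dy":0,"dz":0,"grip":0.1},{"wx":0,"wy":0,"wz":0,"dx":0,"dy":0,"dz":0,"grip":0}]' 25
python3 -m creep '[{"wx":0,"wy":0,"wz":0,"dx":0,"dy":0,"dz":0,"grip":0},{"wx":0,"wy":0,"wz":0,"dx":0,"dy":0,"dz":0,"grip":0},{"wx":0,"wy":0,"wz":0,"dx":0,"dy":0,"dz":0,"grip":0},{"wx":0,"wy":0,"wz":0,"dx":0,"dy":0,"dz":-0.02,"grip":0},{"wx":0,"wy":0,"wz":0,"dx":0,"dy":0,"dz":-0.03,"grip":0}]'
python3 go.py 0.5266 -0.447 0.14 26
```

```text
time_s: 2.08
position: [0.3644, -0.3249, 0.0257]
tool_rot: [0.984, 0.178, 0.001, 0.001]
wrist_force: [0.4, -0.2, -0.8]
width: 0.0747
time_s: 2.7
position: [0.3629, -0.3237, 0.0745]
tool_rot: [0.984, 0.178, -0.001, -0.001]
wrist_force: [1.2, -0.2, -0.1]
width: 0.0239
t 2.7 pos [ 0.3629 -0.3237  0.0745] w 0.0239 F [ 1.2 -0.2 -0.1] j7 -0.61
turn [-0.1  0.1 -5.5] shift(mm) [ 93.  182.6 -65.5]
```

The fingers are slow: at 24 mm they hadn't reached the 16 mm bar when I lifted. Going back down and closing for longer.

```bash
python3 -m creep '[{"wx":0,"wy":0,"wz":0,"dx":0,"dy":0,"dz":0,"grip":0.45},{"wx":0,"wy":0,"wz":0,"dx":0,"dy":0,"dz":0,"grip":0.45},{"wx":0,"wy":0,"wz":0,"dx":0,"dy":0,"dz":0,"grip":0.45},{"wx":0,"wy":0,"wz":0,"dx":0,"dy":0,"dz":0,"grip":0.45},{"wx":0,"wy":0,"wz":0,"dx":0,"dy":0,"dz":0,"grip":0.45}]'
python3 go.py 0.3637 -0.3243 0.025 20.5
python3 - <<'E'
from station import viewer
import cv2,numpy as np
a=viewer.capture("top")["img"][200:320,330:450];b=viewer.capture("scene")["img"][150:270,70:190]
cv2.imwrite("pics/p2.png",cv2.resize(np.hstack([a,b]),None,fx=3,fy=3))
E
```

```text
time_s: 3.32
position: [0.3634, -0.324, 0.0741]
tool_rot: [0.984, 0.178, -0.0, -0.0]
wrist_force: [-0.5, -0.1, 0.3]
width: 0.0417
t 3.325 pos [ 0.3634 -0.324   0.0741] w 0.0417 F [-0.5 -0.1  0.3] j7 -0.61
turn [-0.  0.  0.] shift(mm) [ 0.2  0.3 49.1]
```

View pics/p2.png

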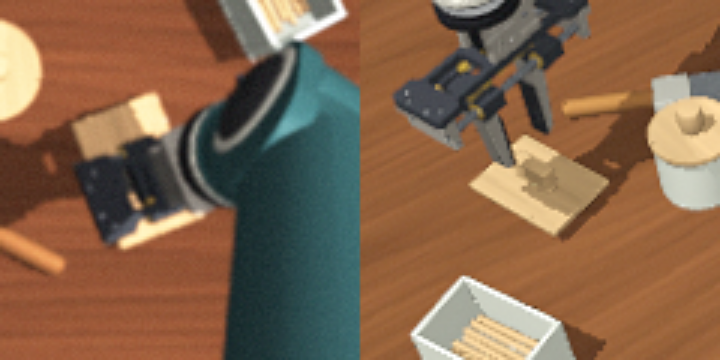

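The lid hasn't moved and is still under the fingers.

```bash
python3 -m creep '[{"wx":0,"wy":0,"wz":0,"dx":0,"dy":0,"dz":0.03,"grip":0.45},{"wx":0,"wy":0,"wz":0,"dx":0,"dy":0,"dz":0.019,"grip":0.45},{"wx":0,"wy":0,"wz":0,"dx":0,"dy":0,"dz":0,"grip":0},{"wx":0,"wy":0,"wz":0,"dx":0,"dy":0,"dz":0,"grip":0},{"wx":0,"wy":0,"wz":0,"dx":0,"dy":0,"dz":0,"grip":0}]' 25
python3 -m creep '[{"wx":0,"wy":0,"wz":0,"dx":0,"dy":0,"dz":0,"grip":0},{"wx":0,"wy":0,"wz":0,"dx":0,"dy":0,"dz":0,"grip":0},{"wx":0,"wy":0,"wz":0,"dx":0,"dy":0,"dz":0,"grip":0},{"wx":0,"wy":0,"wz":0,"dx":0,"dy":0,"dz":0,"grip":0},{"wx":0,"wy":0,"wz":0,"dx":0,"dy":0,"dz":0,"grip":0}]'
python3 go.py 0.3637 -0.3243 0.025 20.5
```

```text
time_s: 4.05
position: [0.364, -0.3246, 0.0264]
tool_rot: [0.984, 0.178, 0.0, 0.001]
wrist_force: [0.1, 0.2, -1.5]
width: 0.0158
time_s: 4.68
position: [0.364, -0.3246, 0.0263]
tool_rot: [0.984, 0.178, 0.0, 0.0]
wrist_force: [-1.6, 0.8, 6.2]
width: 0.0157
t 4.675 pos [ 0.364  -0.3246  0.0263] w 0.0157 F [-1.6  0.8  6.2] j7 -0.62
turn [ 0.1 -0.   0. ] shift(mm) [-0.2 -0.4  1.3]
```

Gripped at 15.7 mm. Lifting.

```bash
python3 -m creep '[{"wx":0,"wy":0,"wz":0,"dx":0,"dy":0,"dz":-0.01,"grip":0},{"wx":0,"wy":0,"wz":0,"dx":0,"dy":0,"dz":-0.04,"grip":0},{"wx":0,"wy":0,"wz":0,"dx":0,"dy":0,"dz":-0.05,"grip":0},{"wx":0,"wy":0,"wz":-5.5,"dx":0,"dy":0,"dz":-0.01,"grip":0},{"wx":0,"wy":0,"wz":0,"dx":0,"dy":0,"dz":0,"grip":0}]'
python3 go.py 0.5266 -0.447 0.134 26
```

```text
time_s: 5.3
position: [0.364, -0.3247, 0.1369]
tool_rot: [0.974, 0.225, 0.001, 0.001]
wrist_force: [-0.8, -0.3, -0.7]
width: 0.0154
t 5.3 pos [ 0.364  -0.3247  0.1369] w 0.0154 F [-0.8 -0.3 -0.7] j7 -0.51
turn [ 0.1 -0.1 -0. ] shift(mm) [ 92.5 181.2   2.9]
```

```bash
python3 -m creep '[{"wx":0,"wy":0,"wz":0,"dx":0.015,"dy":0.03,"dz":0,"grip":0},{"wx":0,"wy":0,"wz":0,"dx":0.02,"dy":0.04,"dz":0,"grip":0},{"wx":0,"wy":0,"wz":0,"dx":0.0225,"dy":0.0412,"dz":0,"grip":0},{"wx":0,"wy":0,"wz":0,"dx":0.02,"dy":0.04,"dz":0,"grip":0},{"wx":0,"wy":0,"wz":0,"dx":0.015,"dy":0.03,"dz":0.003,"grip":0}]'
python3 -m creep '[{"wx":0,"wy":0,"wz":0,"dx":0,"dy":0,"dz":0,"grip":0},{"wx":0,"wy":0,"wz":0,"dx":0,"dy":0,"dz":0,"grip":0},{"wx":0,"wy":0,"wz":0,"dx":0,"dy":0,"dz":0,"grip":0},{"wx":0,"wy":0,"wz":0,"dx":0,"dy":0,"dz":0.02,"grip":0},{"wx":0,"wy":0,"wz":0,"dx":0,"dy":0,"dz":0,"grip":0}]'
python3 go.py 0.5266 -0.447 0.078 26
python3 - <<'E'
from station import viewer
import cv2,numpy as np
a=viewer.capture("top")["img"][130:250,360:480];b=viewer.capture("scene")["img"][190:310,60:180]
cv2.imwrite("pics/p3.png",cv2.resize(np.hstack([a,b]),None,fx=3,fy=3))
E
```

```text
time_s: 5.92
position: [0.527, -0.447, 0.1309]
tool_rot: [0.974, 0.224, -0.001, -0.001]
wrist_force: [0.4, -0.6, -1.0]
width: 0.016
time_s: 6.55
position: [0.5246, -0.4452, 0.1101]
tool_rot: [0.974, 0.225, -0.001, -0.002]
wrist_force: [-0.3, 0.1, -0.4]
width: 0.0156
t 6.55 pos [ 0.5246 -0.4452  0.1101] w 0.0156 F [-0.3  0.1 -0.4] j7 -0.51
turn [-0.2  0.1  0. ] shift(mm) [ 1.1  2.5 32.1]
```

View pics/p3.png

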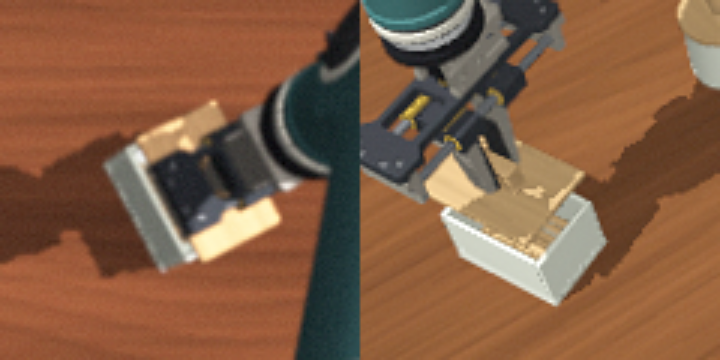

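```bash
python3 - <<'E'
from meas import *
c=pickle.load(open("top0.pkl","rb"))
P=cast(c,[(431,164),(454.3,201),(424.3,217.3)],.104)[:,:2];print(P,(P[0]+P[2])/2,np.linalg.norm(np.diff(P,axis=0),axis=1))
d=P[0]-P[1];print(np.degrees(np.arctan2(d[1],d[0])))
E
```

```text
[[ 0.59111697 -0.45697157]
 [ 0.49556503 -0.51153434]
 [ 0.45436231 -0.4294044 ]] [ 0.52273964 -0.44318799] [0.11003304 0.09188575]
29.727549532113198
```

```bash
python3 -m creep '[{"wx":0,"wy":0,"wz":0,"dx":0.001,"dy":0.0015,"dz":0.005,"grip":0},{"wx":0,"wy":0,"wz":0,"dx":0,"dy":0,"dz":0.01,"grip":0},{"wx":0,"wy":0,"wz":0,"dx":0,"dy":0,"dz":0.01,"grip":0},{"wx":0,"wy":0,"wz":0,"dx":0,"dy":0,"dz":0.005,"grip":0},{"wx":0,"wy":0,"wz":0,"dx":0,"dy":0,"dz":0,"grip":0}]'
python3 go.py 0.5266 -0.447 0.078 26
```

```text
time_s: 7.28
position: [0.5275, -0.4471, 0.0818]
tool_rot: [0.974, 0.225, -0.0, -0.0]
wrist_force: [-0.1, -0.6, -0.8]
width: 0.0155
t 7.275 pos [ 0.5275 -0.4471  0.0818] w 0.0155 F [-0.1 -0.6 -0.8] j7 -0.51
turn [-0.1  0.   0. ] shift(mm) [-0.8 -0.5  3.8]
```

```bash
python3 -m creep '[{"wx":0,"wy":0,"wz":0,"dx":0,"dy":0,"dz":0.003,"grip":0},{"wx":0,"wy":0,"wz":0,"dx":0,"dy":0,"dz":0,"grip":0},{"wx":0,"wy":0,"wz":0,"dx":0,"dy":0,"dz":0,"grip":0.5},{"wx":0,"wy":0,"wz":0,"dx":0,"dy":0,"dz":0,"grip":0.5},{"wx":0,"wy":0,"wz":0,"dx":0,"dy":0,"dz":0,"grip":0.5}]'
python3 -m creep '[{"wx":0,"wy":0,"wz":0,"dx":0,"dy":0,"dz":0,"grip":0.5},{"wx":0,"wy":0,"wz":0,"dx":0,"dy":0,"dz":-0.01,"grip":0.5},{"wx":0,"wy":0,"wz":0,"dx":0,"dy":0,"dz":-0.03,"grip":0.5},{"wx":0,"wy":0,"wz":0,"dx":0,"dy":0,"dz":-0.045,"grip":0.5},{"wx":0,"wy":0,"wz":0,"dx":0,"dy":0,"dz":-0.01,"grip":0.5}]'
python3 go.py 0.497 -0.0055 0.14 26
```

```text
time_s: 7.9
position: [0.5279, -0.4475, 0.0798]
tool_rot: [0.974, 0.225, 0.0, 0.0]
wrist_force: [-0.6, 0.2, -0.7]
width: 0.044
time_s: 8.52
position: [0.5296, -0.4487, 0.1791]
tool_rot: [0.974, 0.225, 0.002, 0.003]
wrist_force: [0.1, -0.1, 0.2]
width: 0.0459
t 8.525 pos [ 0.5296 -0.4487  0.1791] w 0.0459 F [ 0.1 -0.1  0.2] j7 -0.5
turn [ 0.4 -0.2  0. ] shift(mm) [ 165.  -412.6   39.1]
```

```bash
python3 -m creep '[{"wx":0,"wy":0,"wz":0,"dx":0.012,"dy":-0.03,"dz":0,"grip":0.5},{"wx":0,"wy":0,"wz":0,"dx":0.02,"dy":-0.05,"dz":0,"grip":0.5},{"wx":0,"wy":0,"wz":0,"dx":0.02,"dy":-0.05,"dz":0,"grip":0.5},{"wx":0,"wy":0,"wz":0,"dx":0.02,"dy":-0.05,"dz":0,"grip":0.5},{"wx":0,"wy":0,"wz":0,"dx":0.02,"dy":-0.05,"dz":0,"grip":0.5}]'
python3 -m creep '[{"wx":0,"wy":0,"wz":0,"dx":0.02,"dy":-0.05,"dz":0,"grip":0.5},{"wx":0,"wy":0,"wz":0,"dx":0.02,"dy":-0.05,"dz":0,"grip":0.5},{"wx":0,"wy":0,"wz":0,"dx":0.02,"dy":-0.05,"dz":0.01,"grip":0.5},{"wx":0,"wy":0,"wz":0,"dx":0.013,"dy":-0.0326,"dz":0.03,"grip":0.5},{"wx":0,"wy":0,"wz":0,"dx":0,"dy":0,"dz":0,"grip":0.5}]'
python3 -m creep '[{"wx":0,"wy":0,"wz":0,"dx":0,"dy":0,"dz":0,"grip":0.7},{"wx":0,"wy":0,"wz":0,"dx":0,"dy":0,"dz":0,"grip":0.7},{"wx":0,"wy":0,"wz":0,"dx":0,"dy":0,"dz":0.02,"grip":0.7},{"wx":0,"wy":0,"wz":0,"dx":0,"dy":0,"dz":0.02,"grip":0.7},{"wx":0,"wy":0,"wz":0,"dx":0,"dy":0,"dz":0,"grip":0.7}]'
python3 go.py 0.497 -0.0055 0.0255 26
python3 - <<'E'
from station import viewer
import cv2,numpy as np
a=viewer.capture("top")["img"][130:270,180:460];b=viewer.capture("scene")["img"][100:310,70:350]
cv2.imwrite("pics/p4.png",cv2.resize(np.vstack([a,b]),None,fx=1.7,fy=1.7,interpolation=cv2.INTER_CUBIC))
E
```

```text
time_s: 9.15
position: [0.509, -0.1985, 0.1744]
tool_rot: [0.974, 0.225, -0.0, -0.0]
wrist_force: [1.7, -0.1, -0.2]
width: 0.0461
time_s: 9.78
position: [0.4928, -0.0012, 0.1328]
tool_rot: [0.974, 0.228, -0.002, -0.001]
wrist_force: [0.5, -0.4, 0.1]
width: 0.0462
time_s: 10.4
position: [0.4942, -0.0053, 0.094]
tool_rot: [0.974, 0.224, -0.001, -0.0]
wrist_force: [-0.5, 0.2, -1.0]
width: 0.0643
t 10.4 pos [ 0.4942 -0.0053  0.094 ] w 0.0643 F [-0.5  0.2 -1. ] j7 -1.31
turn [-0.   0.1 -0.1] shift(mm) [ 2.4  1.3 68.5]
```

View pics/p4.png

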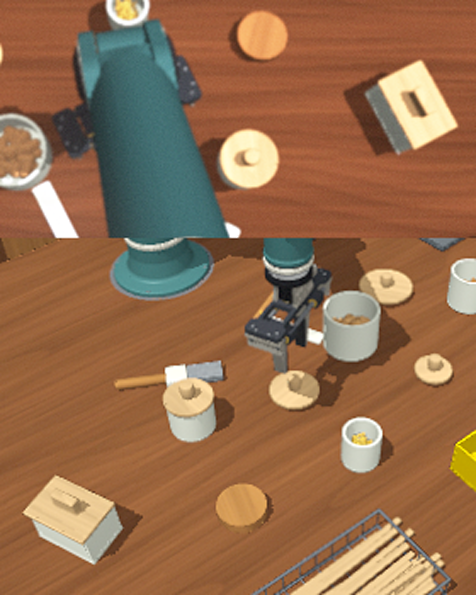

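The oblong lid looks flat and home. The gripper is above the medium lid; gripping its knob.

```bash
python3 -m creep '[{"wx":0,"wy":0,"wz":0,"dx":0.0024,"dy":0.0013,"dz":0.03,"grip":0.7},{"wx":0,"wy":0,"wz":0,"dx":0,"dy":0,"dz":0.03,"grip":0.7},{"wx":0,"wy":0,"wz":0,"dx":0,"dy":0,"dz":0.0085,"grip":0.7},{"wx":0,"wy":0,"wz":0,"dx":0,"dy":0,"dz":0,"grip":0.7},{"wx":0,"wy":0,"wz":0,"dx":0,"dy":0,"dz":0,"grip":0}]' 25
python3 -m creep '[{"wx":0,"wy":0,"wz":0,"dx":0,"dy":0,"dz":0,"grip":0},{"wx":0,"wy":0,"wz":0,"dx":0,"dy":0,"dz":0,"grip":0},{"wx":0,"wy":0,"wz":0,"dx":0,"dy":0,"dz":0,"grip":0},{"wx":0,"wy":0,"wz":0,"dx":0,"dy":0,"dz":0,"grip":0},{"wx":0,"wy":0,"wz":0,"dx":0,"dy":0,"dz":0,"grip":0}]'
python3 go.py 0.497 -0.0055 0.0255 26
```

```text
time_s: 11.12
position: [0.4987, -0.0043, 0.0273]
tool_rot: [0.974, 0.225, 0.001, 0.0]
wrist_force: [0.5, -0.1, -0.3]
width: 0.056
time_s: 11.75
position: [0.4977, -0.0043, 0.0263]
tool_rot: [0.974, 0.225, 0.0, 0.0]
wrist_force: [-0.2, -0.4, 3.6]
width: 0.0244
t 11.75 pos [ 0.4977 -0.0043  0.0263] w 0.0244 F [-0.2 -0.4  3.6] j7 -1.35
turn [ 0. -0.  0.] shift(mm) [-1.2  0.8  0.8]
```

```bash
python3 -m creep '[{"wx":0,"wy":0,"wz":0,"dx":0,"dy":0,"dz":-0.01,"grip":0},{"wx":0,"wy":0,"wz":0,"dx":0,"dy":0,"dz":-0.04,"grip":0},{"wx":0,"wy":0,"wz":0,"dx":0,"dy":0,"dz":-0.05,"grip":0},{"wx":0,"wy":0,"wz":0,"dx":0,"dy":0,"dz":-0.035,"grip":0},{"wx":0,"wy":0,"wz":0,"dx":0,"dy":0,"dz":0,"grip":0}]'
python3 go.py 0.504 0.439 0.154 26
```

```text
time_s: 12.38
position: [0.4995, -0.0044, 0.164]
tool_rot: [0.974, 0.225, 0.003, 0.001]
wrist_force: [-1.4, 0.5, -0.6]
width: 0.0242
t 12.375 pos [ 0.4995 -0.0044  0.164 ] w 0.0242 F [-1.4  0.5 -0.6] j7 -1.27
turn [ 0.2 -0.3  0. ] shift(mm) [ 198.4 -396.5   10. ]
```

```bash
python3 -m creep '[{"wx":0,"wy":0,"wz":0,"dx":0.0125,"dy":-0.025,"dz":0,"grip":0},{"wx":0,"wy":0,"wz":0,"dx":0.0225,"dy":-0.045,"dz":0,"grip":0},{"wx":0,"wy":0,"wz":0,"dx":0.0225,"dy":-0.045,"dz":0,"grip":0},{"wx":0,"wy":0,"wz":0,"dx":0.0225,"dy":-0.045,"dz":0,"grip":0},{"wx":0,"wy":0,"wz":0,"dx":0.0225,"dy":-0.045,"dz":0,"grip":0}]'
python3 -m creep '[{"wx":0,"wy":0,"wz":0,"dx":0.0225,"dy":-0.045,"dz":0,"grip":0},{"wx":0,"wy":0,"wz":0,"dx":0.0225,"dy":-0.045,"dz":0,"grip":0},{"wx":0,"wy":0,"wz":0,"dx":0.0225,"dy":-0.045,"dz":0,"grip":0},{"wx":0,"wy":0,"wz":0,"dx":0.015,"dy":-0.03,"dz":0,"grip":0},{"wx":0,"wy":0,"wz":0,"dx":0.013,"dy":-0.0262,"dz":0,"grip":0}]'
python3 -m creep '[{"wx":0,"wy":0,"wz":0,"dx":0,"dy":0,"dz":0,"grip":0},{"wx":0,"wy":0,"wz":0,"dx":0,"dy":0,"dz":0,"grip":0},{"wx":0,"wy":0,"wz":0,"dx":0,"dy":0,"dz":0,"grip":0},{"wx":0,"wy":0,"wz":0,"dx":0,"dy":0,"dz":0,"grip":0},{"wx":0,"wy":0,"wz":0,"dx":0,"dy":0,"dz":0,"grip":0}]'
python3 go.py 0.504 0.439 0.0965 26
```

```text
time_s: 13.0
position: [0.4988, 0.2258, 0.1596]
tool_rot: [0.974, 0.225, -0.001, 0.0]
wrist_force: [0.6, 0.3, -0.5]
width: 0.0246
time_s: 13.62
position: [0.5004, 0.4395, 0.1589]
tool_rot: [0.974, 0.226, -0.001, 0.001]
wrist_force: [0.9, -0.4, -1.6]
width: 0.0247
time_s: 14.25
position: [0.5019, 0.438, 0.1612]
tool_rot: [0.974, 0.225, 0.0, 0.0]
wrist_force: [-0.7, -0.7, -0.6]
width: 0.0246
t 14.25 pos [0.5019 0.438  0.1612] w 0.0246 F [-0.7 -0.7 -0.6] j7 -2.06
turn [ 0. -0. -0.] shift(mm) [ 2.3  0.1 64.7]
```

```bash
python3 -m creep '[{"wx":0,"wy":0,"wz":0,"dx":0.0035,"dy":0,"dz":0.02,"grip":0},{"wx":0,"wy":0,"wz":0,"dx":0,"dy":0,"dz":0.02,"grip":0},{"wx":0,"wy":0,"wz":0,"dx":0,"dy":0,"dz":0.01,"grip":0},{"wx":0,"wy":0,"wz":0,"dx":0,"dy":0,"dz":0,"grip":0},{"wx":0,"wy":0,"wz":0,"dx":0,"dy":0,"dz":0,"grip":0}]'
python3 go.py 0.504 0.439 0.0965 26
python3 - <<'E'
from station import viewer
import cv2,numpy as np
a=viewer.capture("top")["img"][140:260,30:150];b=viewer.capture("scene")["img"][70:190,280:400]
cv2.imwrite("pics/p5.png",cv2.resize(np.hstack([a,b]),None,fx=3,fy=3))
E
```

```text
time_s: 14.88
position: [0.5049, 0.4405, 0.1113]
tool_rot: [0.974, 0.225, 0.0, -0.0]
wrist_force: [1.1, -0.6, -0.8]
width: 0.0242
t 14.875 pos [0.5049 0.4405 0.1113] w 0.0242 F [ 1.1 -0.6 -0.8] j7 -2.07
turn [-0. -0.  0.] shift(mm) [-1.5  1.  14.8]
```

View pics/p5.png

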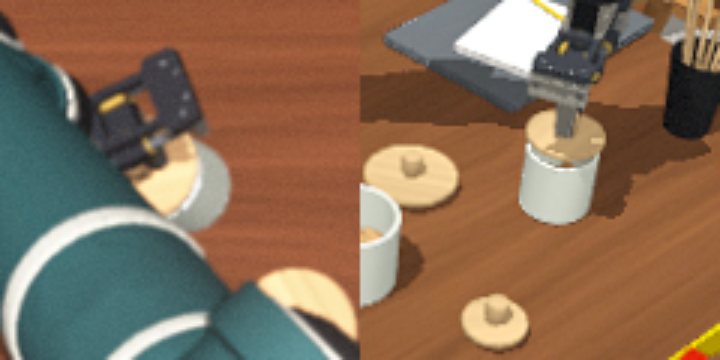

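The lid is centred over the medium pot, about to enter. Lowering and releasing.

```bash
python3 -m creep '[{"wx":0,"wy":0,"wz":0,"dx":0,"dy":0.001,"dz":0.006,"grip":0},{"wx":0,"wy":0,"wz":0,"dx":0,"dy":0,"dz":0.005,"grip":0},{"wx":0,"wy":0,"wz":0,"dx":0,"dy":0,"dz":0.003,"grip":0},{"wx":0,"wy":0,"wz":0,"dx":0,"dy":0,"dz":0,"grip":0},{"wx":0,"wy":0,"wz":0,"dx":0,"dy":0,"dz":0,"grip":0}]'
python3 go.py 0.504 0.439 0.0965 26
python3 -m creep '[{"wx":0,"wy":0,"wz":0,"dx":0,"dy":0,"dz":0,"grip":0.7},{"wx":0,"wy":0,"wz":0,"dx":0,"dy":0,"dz":0,"grip":0.7},{"wx":0,"wy":0,"wz":0,"dx":0,"dy":0,"dz":0,"grip":0.7},{"wx":0,"wy":0,"wz":0,"dx":0,"dy":0,"dz":0,"grip":0.7},{"wx":0,"wy":0,"wz":0,"dx":0,"dy":0,"dz":0,"grip":0.7}]'
python3 -m creep '[{"wx":0,"wy":0,"wz":0,"dx":0,"dy":0,"dz":-0.01,"grip":0.7},{"wx":0,"wy":0,"wz":0,"dx":0,"dy":0,"dz":-0.03,"grip":0.7},{"wx":0,"wy":0,"wz":0,"dx":0,"dy":0,"dz":-0.03,"grip":0.7},{"wx":0,"wy":0,"wz":0,"dx":0,"dy":0,"dz":0,"grip":0.7},{"wx":0,"wy":0,"wz":0,"dx":0,"dy":0,"dz":0,"grip":0.7}]'
python3 go.py 0.6144 0.2285 0.09 26
```

```text
time_s: 15.6
position: [0.5052, 0.4393, 0.0971]
tool_rot: [0.974, 0.225, 0.0, -0.0]
wrist_force: [-0.2, 1.2, -0.6]
width: 0.0245
t 15.6 pos [0.5052 0.4393 0.0971] w 0.0245 F [-0.2  1.2 -0.6] j7 -2.08
turn [-0. -0.  0.] shift(mm) [-1.2 -0.2  0.6]
time_s: 16.23
position: [0.5052, 0.4392, 0.0971]
tool_rot: [0.974, 0.225, -0.0, 0.0]
wrist_force: [0.2, -0.4, -0.4]
width: 0.0644
time_s: 16.85
position: [0.505, 0.4389, 0.1667]
tool_rot: [0.974, 0.225, -0.0, 0.0]
wrist_force: [-0.2, -0.4, -0.7]
width: 0.0644
t 16.85 pos [0.505  0.4389 0.1667] w 0.0644 F [-0.2 -0.4 -0.7] j7 -2.05
turn [0. 0. 0.] shift(mm) [  6.2 237.   76.7]
```

Next the small lid.

```bash
python3 -m creep '[{"wx":0,"wy":0,"wz":0,"dx":0,"dy":0.03,"dz":0,"grip":0.7},{"wx":0,"wy":0,"wz":0,"dx":0.003,"dy":0.06,"dz":0,"grip":0.7},{"wx":0,"wy":0,"wz":0,"dx":0.003,"dy":0.06,"dz":0,"grip":0.7},{"wx":0,"wy":0,"wz":0,"dx":0,"dy":0.055,"dz":0.01,"grip":0.7},{"wx":0,"wy":0,"wz":0,"dx":0,"dy":0.032,"dz":0.02,"grip":0.7}]'
python3 -m creep '[{"wx":0,"wy":0,"wz":0,"dx":0,"dy":0,"dz":0.03,"grip":0.7},{"wx":0,"wy":0,"wz":0,"dx":0,"dy":0,"dz":0.01,"grip":0.7},{"wx":0,"wy":0,"wz":0,"dx":0,"dy":0,"dz":0,"grip":0.7},{"wx":0,"wy":0,"wz":0,"dx":0,"dy":0,"dz":0,"grip":0.7},{"wx":0,"wy":0,"wz":0,"dx":0,"dy":0,"dz":0,"grip":0.7}]'
python3 go.py 0.6144 0.2285 0.0265 26
```

```text
time_s: 17.48
position: [0.6161, 0.2248, 0.136]
tool_rot: [0.975, 0.223, -0.0, 0.001]
wrist_force: [0.3, 0.6, 0.1]
width: 0.0643
time_s: 18.1
position: [0.615, 0.2297, 0.0982]
tool_rot: [0.974, 0.226, 0.001, -0.0]
wrist_force: [-0.2, 0.2, -0.2]
width: 0.0643
t 18.1 pos [0.615  0.2297 0.0982] w 0.0643 F [-0.2  0.2 -0.2] j7 -1.7
turn [ 0.  -0.1  0.1] shift(mm) [-1.1  0.8 71.7]
```

```bash
python3 -m creep '[{"wx":0,"wy":0,"wz":0,"dx":-0.001,"dy":0.001,"dz":0.03,"grip":0.7},{"wx":0,"wy":0,"wz":0,"dx":0,"dy":0,"dz":0.03,"grip":0.7},{"wx":0,"wy":0,"wz":0,"dx":0,"dy":0,"dz":0.0115,"grip":0.7},{"wx":0,"wy":0,"wz":0,"dx":0,"dy":0,"dz":0,"grip":0.7},{"wx":0,"wy":0,"wz":0,"dx":0,"dy":0,"dz":0,"grip":0.7}]' 25
python3 -m creep '[{"wx":0,"wy":0,"wz":0,"dx":0,"dy":0,"dz":0,"grip":0},{"wx":0,"wy":0,"wz":0,"dx":0,"dy":0,"dz":0,"grip":0},{"wx":0,"wy":0,"wz":0,"dx":0,"dy":0,"dz":0,"grip":0},{"wx":0,"wy":0,"wz":0,"dx":0,"dy":0,"dz":0,"grip":0},{"wx":0,"wy":0,"wz":0,"dx":0,"dy":0,"dz":0,"grip":0}]'
python3 go.py 0.6144 0.2285 0.0265 26
python3 -m creep '[{"wx":0,"wy":0,"wz":0,"dx":0,"dy":0,"dz":0,"grip":0},{"wx":0,"wy":0,"wz":0,"dx":0,"dy":0,"dz":-0.02,"grip":0},{"wx":0,"wy":0,"wz":0,"dx":0,"dy":0,"dz":-0.05,"grip":0},{"wx":0,"wy":0,"wz":0,"dx":0,"dy":0,"dz":-0.05,"grip":0},{"wx":0,"wy":0,"wz":0,"dx":0,"dy":0,"dz":0,"grip":0}]'
python3 go.py 0.682 -0.007 0.146 26
```

```text
time_s: 18.73
position: [0.6151, 0.2282, 0.0269]
tool_rot: [0.974, 0.225, 0.001, -0.0]
wrist_force: [0.7, -0.1, 0.8]
width: 0.0645
time_s: 19.35
position: [0.6141, 0.2277, 0.0256]
tool_rot: [0.974, 0.225, -0.0, -0.0]
wrist_force: [0.2, 0.1, 0.5]
width: 0.0249
t 19.35 pos [0.6141 0.2277 0.0256] w 0.0249 F [0.2 0.1 0.5] j7 -1.73
turn [-0. -0.  0.] shift(mm) [ 0.6 -0.6 -0.9]
time_s: 19.98
position: [0.6172, 0.229, 0.1519]
tool_rot: [0.974, 0.225, 0.005, -0.001]
wrist_force: [-1.2, 0.1, -1.1]
width: 0.025
t 19.975 pos [0.6172 0.229  0.1519] w 0.025 F [-1.2  0.1 -1.1] j7 -1.68
turn [ 0.1 -0.6  0. ] shift(mm) [-45.2 240.5   5.9]
```

```bash
python3 -m creep '[{"wx":0,"wy":0,"wz":0,"dx":-0.005,"dy":0.03,"dz":0,"grip":0},{"wx":0,"wy":0,"wz":0,"dx":-0.01,"dy":0.055,"dz":0,"grip":0},{"wx":0,"wy":0,"wz":0,"dx":-0.01,"dy":0.06,"dz":0,"grip":0},{"wx":0,"wy":0,"wz":0,"dx":-0.01,"dy":0.055,"dz":0,"grip":0},{"wx":0,"wy":0,"wz":0,"dx":-0.007,"dy":0.0405,"dz":0,"grip":0}]'
python3 -m creep '[{"wx":0,"wy":0,"wz":0,"dx":0,"dy":0,"dz":0,"grip":0},{"wx":0,"wy":0,"wz":0,"dx":0,"dy":0,"dz":0,"grip":0},{"wx":0,"wy":0,"wz":0,"dx":0,"dy":0,"dz":0.02,"grip":0},{"wx":0,"wy":0,"wz":0,"dx":0,"dy":0,"dz":0.02,"grip":0},{"wx":0,"wy":0,"wz":0,"dx":0,"dy":0,"dz":0,"grip":0}]'
python3 -m creep '[{"wx":0,"wy":0,"wz":0,"dx":0,"dy":0,"dz":0,"grip":0},{"wx":0,"wy":0,"wz":0,"dx":0,"dy":0,"dz":0,"grip":0},{"wx":0,"wy":0,"wz":0,"dx":0,"dy":0,"dz":0,"grip":0},{"wx":0,"wy":0,"wz":0,"dx":0,"dy":0,"dz":0,"grip":0},{"wx":0,"wy":0,"wz":0,"dx":0,"dy":0,"dz":0,"grip":0}]'
python3 go.py 0.682 -0.007 0.084 26
python3 - <<'E'
from station import viewer
import cv2,numpy as np
a=viewer.capture("top")["img"][70:220,40:310];b=viewer.capture("scene")["img"][100:250,200:400]
cv2.imwrite("pics/p6.png",np.vstack([cv2.resize(a,(540,300)),cv2.resize(b,(400,300)) if 0 else cv2.copyMakeBorder(cv2.resize(b,(400,300)),0,0,0,140,0)]))
E
```

```text
time_s: 20.6
position: [0.6818, -0.0106, 0.1451]
tool_rot: [0.975, 0.224, -0.001, 0.0]
wrist_force: [-0.0, -0.2, -0.4]
width: 0.0246
time_s: 21.22
position: [0.6798, -0.0062, 0.1022]
tool_rot: [0.974, 0.226, -0.003, -0.001]
wrist_force: [-0.0, -0.5, -0.2]
width: 0.0247
time_s: 21.85
position: [0.6821, -0.007, 0.1057]
tool_rot: [0.974, 0.225, 0.0, 0.0]
wrist_force: [-0.3, -1.9, -0.3]
width: 0.0242
t 21.85 pos [ 0.6821 -0.007   0.1057] w 0.0242 F [-0.3 -1.9 -0.3] j7 -1.31
turn [ 0. -0.  0.] shift(mm) [-0.1 -0.  21.7]
```

View pics/p6.png

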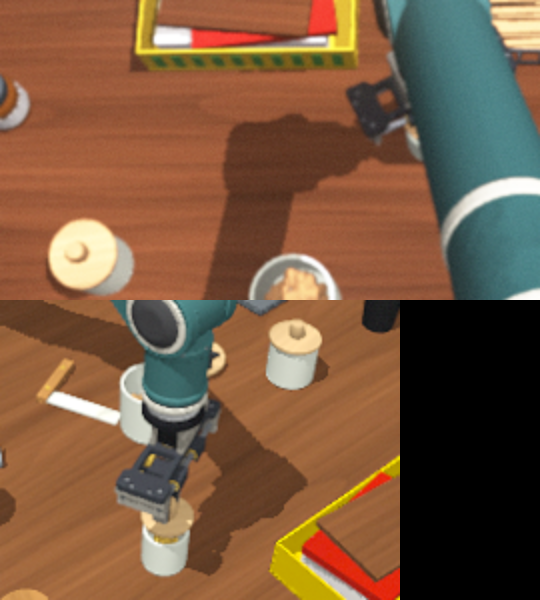

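The medium lid is seated, and the small lid is aligned over its pot. Lowering, releasing and retreating.

```bash
python3 -m creep '[{"wx":0,"wy":0,"wz":0,"dx":0,"dy":0,"dz":0.008,"grip":0},{"wx":0,"wy":0,"wz":0,"dx":0,"dy":0,"dz":0.008,"grip":0},{"wx":0,"wy":0,"wz":0,"dx":0,"dy":0,"dz":0.005,"grip":0},{"wx":0,"wy":0,"wz":0,"dx":0,"dy":0,"dz":0,"grip":0},{"wx":0,"wy":0,"wz":0,"dx":0,"dy":0,"dz":0,"grip":0}]'
python3 go.py 0.682 -0.007 0.084 26
python3 -m creep '[{"wx":0,"wy":0,"wz":0,"dx":0,"dy":0,"dz":0,"grip":0.7},{"wx":0,"wy":0,"wz":0,"dx":0,"dy":0,"dz":0,"grip":0.7},{"wx":0,"wy":0,"wz":0,"dx":0,"dy":0,"dz":0,"grip":0.7},{"wx":0,"wy":0,"wz":0,"dx":0,"dy":0,"dz":0,"grip":0.7},{"wx":0,"wy":0,"wz":0,"dx":0,"dy":0,"dz":0,"grip":0.7}]'
python3 -m creep '[{"wx":0,"wy":0,"wz":0,"dx":0,"dy":0,"dz":-0.01,"grip":0.7},{"wx":0,"wy":0,"wz":0,"dx":0,"dy":0,"dz":-0.03,"grip":0.7},{"wx":0,"wy":0,"wz":0,"dx":0,"dy":0,"dz":-0.04,"grip":0.7},{"wx":0,"wy":0,"wz":0,"dx":0,"dy":0,"dz":0,"grip":0.7},{"wx":0,"wy":0,"wz":0,"dx":0,"dy":0,"dz":0,"grip":0.7}]'
python3 go.py 0.3744 0.327 0.165 26
```

```text
time_s: 22.58
position: [0.682, -0.0069, 0.0844]
tool_rot: [0.974, 0.225, -0.0, -0.0]
wrist_force: [0.5, -0.2, -0.2]
width: 0.0244
t 22.575 pos [ 0.682  -0.0069  0.0844] w 0.0244 F [ 0.5 -0.2 -0.2] j7 -1.32
turn [-0.  0.  0.] shift(mm) [-0.   0.1  0.4]
time_s: 23.2
position: [0.682, -0.0069, 0.0846]
tool_rot: [0.974, 0.225, 0.0, 0.0]
wrist_force: [-0.5, -0.5, 0.6]
width: 0.0643
time_s: 23.82
position: [0.6818, -0.007, 0.1648]
tool_rot: [0.974, 0.225, 0.0, 0.0]
wrist_force: [0.3, 0.5, 0.6]
width: 0.0642
t 23.825 pos [ 0.6818 -0.007   0.1648] w 0.0642 F [0.3 0.5 0.6] j7 -1.29
turn [0. 0. 0.] shift(mm) [-1.299e+02 -4.350e+02 -2.000e-01]
```

```bash
python3 -m creep '[{"wx":0,"wy":0,"wz":0,"dx":-0.01,"dy":-0.03,"dz":0,"grip":0.7},{"wx":0,"wy":0,"wz":0,"dx":-0.015,"dy":-0.05,"dz":0,"grip":0.7},{"wx":0,"wy":0,"wz":0,"dx":-0.015,"dy":-0.05,"dz":0,"grip":0.7},{"wx":0,"wy":0,"wz":0,"dx":-0.015,"dy":-0.05,"dz":0,"grip":0.7},{"wx":0,"wy":0,"wz":0,"dx":-0.015,"dy":-0.05,"dz":0,"grip":0.7}]'
python3 -m creep '[{"wx":0,"wy":0,"wz":0,"dx":-0.015,"dy":-0.05,"dz":0,"grip":0.7},{"wx":0,"wy":0,"wz":0,"dx":-0.015,"dy":-0.05,"dz":0,"grip":0.7},{"wx":0,"wy":0,"wz":0,"dx":-0.015,"dy":-0.05,"dz":0,"grip":0.7},{"wx":0,"wy":0,"wz":0,"dx":-0.01,"dy":-0.035,"dz":0,"grip":0.7},{"wx":0,"wy":0,"wz":0,"dx":-0.005,"dy":-0.02,"dz":0,"grip":0.7}]'
python3 -m creep '[{"wx":0,"wy":0,"wz":0,"dx":0,"dy":0,"dz":0.03,"grip":0.7},{"wx":0,"wy":0,"wz":0,"dx":0,"dy":0,"dz":0.04,"grip":0.7},{"wx":0,"wy":0,"wz":0,"dx":0,"dy":0,"dz":0,"grip":0.7},{"wx":0,"wy":0,"wz":0,"dx":0,"dy":0,"dz":0,"grip":0.7},{"wx":0,"wy":0,"wz":0,"dx":0,"dy":0,"dz":0,"grip":0.7}]'
python3 go.py 0.3744 0.327 0.0265 26
```

```text
time_s: 24.45
position: [0.5161, 0.1698, 0.1635]
tool_rot: [0.974, 0.225, -0.001, 0.0]
wrist_force: [0.3, -0.1, -0.2]
width: 0.0642
time_s: 25.08
position: [0.3719, 0.3278, 0.1637]
tool_rot: [0.974, 0.227, -0.001, 0.0]
wrist_force: [0.3, 0.4, -0.2]
width: 0.0644
time_s: 25.7
position: [0.375, 0.3275, 0.0959]
tool_rot: [0.974, 0.225, 0.001, -0.001]
wrist_force: [-0.9, -0.2, 0.8]
width: 0.0647
t 25.7 pos [0.375  0.3275 0.0959] w 0.0647 F [-0.9 -0.2  0.8] j7 -2.13
turn [-0.  -0.1  0. ] shift(mm) [-0.8  0.2 69.4]
```

```bash
python3 -m creep '[{"wx":0,"wy":0,"wz":0,"dx":-0.001,"dy":0,"dz":0.03,"grip":0.7},{"wx":0,"wy":0,"wz":0,"dx":0,"dy":0,"dz":0.03,"grip":0.7},{"wx":0,"wy":0,"wz":0,"dx":0,"dy":0,"dz":0.009,"grip":0.7},{"wx":0,"wy":0,"wz":0,"dx":0,"dy":0,"dz":0,"grip":0.7},{"wx":0,"wy":0,"wz":0,"dx":0,"dy":0,"dz":0,"grip":0.7}]' 30
python3 -m creep '[{"wx":0,"wy":0,"wz":0,"dx":0,"dy":0,"dz":0,"grip":0},{"wx":0,"wy":0,"wz":0,"dx":0,"dy":0,"dz":0,"grip":0},{"wx":0,"wy":0,"wz":0,"dx":0,"dy":0,"dz":0,"grip":0},{"wx":0,"wy":0,"wz":0,"dx":0,"dy":0,"dz":0,"grip":0},{"wx":0,"wy":0,"wz":0,"dx":0,"dy":0,"dz":0,"grip":0}]'
python3 go.py 0.3744 0.327 0.0265 26
python3 -m creep '[{"wx":0,"wy":0,"wz":0,"dx":0,"dy":0,"dz":0,"grip":0},{"wx":0,"wy":0,"wz":0,"dx":0,"dy":0,"dz":-0.02,"grip":0},{"wx":0,"wy":0,"wz":0,"dx":0,"dy":0,"dz":-0.05,"grip":0},{"wx":0,"wy":0,"wz":0,"dx":0,"dy":0,"dz":-0.06,"grip":0},{"wx":0,"wy":0,"wz":0,"dx":0,"dy":0,"dz":0,"grip":0}]'
python3 -m creep '[{"wx":0,"wy":0,"wz":0,"dx":0,"dy":0,"dz":0,"grip":0},{"wx":0,"wy":0,"wz":0,"dx":0,"dy":0,"dz":0,"grip":0},{"wx":0,"wy":0,"wz":0,"dx":0,"dy":0,"dz":0,"grip":0},{"wx":0,"wy":0,"wz":0,"dx":0,"dy":0,"dz":0,"grip":0},{"wx":0,"wy":0,"wz":0,"dx":0,"dy":0,"dz":0,"grip":0}]'
python3 go.py 0.4529 0.163 0.156 26
```

```text
time_s: 26.32
position: [0.3741, 0.3271, 0.0267]
tool_rot: [0.974, 0.225, 0.001, -0.0]
wrist_force: [0.1, 0.0, 0.5]
width: 0.0647
time_s: 26.95
position: [0.3733, 0.3265, 0.0256]
tool_rot: [0.974, 0.225, 0.0, -0.0]
wrist_force: [-0.1, 0.9, 1.4]
width: 0.0248
t 26.95 pos [0.3733 0.3265 0.0256] w 0.0248 F [-0.1  0.9  1.4] j7 -2.21
turn [-0. -0.  0.] shift(mm) [ 1.2  0.1 -0.9]
time_s: 27.58
position: [0.3755, 0.3283, 0.1595]
tool_rot: [0.974, 0.225, 0.004, -0.002]
wrist_force: [-0.3, 0.2, -1.8]
width: 0.025
time_s: 28.2
position: [0.3732, 0.3263, 0.1552]
tool_rot: [0.974, 0.225, -0.0, 0.0]
wrist_force: [-0.7, -0.1, -1.8]
width: 0.0244
t 28.2 pos [0.3732 0.3263 0.1552] w 0.0244 F [-0.7 -0.1 -1.8] j7 -2.08
turn [0. 0. 0.] shift(mm) [  0.  181.7  -0.8]
```

```bash
python3 -m creep '[{"wx":0,"wy":0,"wz":0,"dx":0,"dy":0.025,"dz":0,"grip":0},{"wx":0,"wy":0,"wz":0,"dx":-0.001,"dy":0.05,"dz":0,"grip":0},{"wx":0,"wy":0,"wz":0,"dx":0,"dy":0.05,"dz":0,"grip":0},{"wx":0,"wy":0,"wz":0,"dx":0,"dy":0.037,"dz":0,"grip":0},{"wx":0,"wy":0,"wz":0,"dx":0,"dy":0.0197,"dz":0,"grip":0}]'
python3 -m creep '[{"wx":0,"wy":0,"wz":0,"dx":0,"dy":0,"dz":0,"grip":0},{"wx":0,"wy":0,"wz":0,"dx":0,"dy":0,"dz":0.02,"grip":0},{"wx":0,"wy":0,"wz":0,"dx":0,"dy":0,"dz":0.01,"grip":0},{"wx":0,"wy":0,"wz":0,"dx":0,"dy":0,"dz":0,"grip":0},{"wx":0,"wy":0,"wz":0,"dx":0,"dy":0,"dz":0,"grip":0}]'
python3 go.py 0.4529 0.163 0.104 26
python3 - <<'E'
from station import viewer
import cv2,numpy as np
a=viewer.capture("top")["img"][100:290,120:290];b=viewer.capture("scene")["img"][80:270,190:360]
cv2.imwrite("pics/p7.png",cv2.resize(np.hstack([a,b]),None,fx=2.3,fy=2.3))
E
```

```text
time_s: 28.82
position: [0.4531, 0.1604, 0.1555]
tool_rot: [0.975, 0.224, 0.0, 0.0]
wrist_force: [-0.0, -0.3, -0.8]
width: 0.0244
time_s: 29.45
position: [0.4523, 0.1633, 0.1259]
tool_rot: [0.974, 0.226, 0.0, -0.0]
wrist_force: [0.3, -0.3, -1.2]
width: 0.0244
t 29.45 pos [0.4523 0.1633 0.1259] w 0.0244 F [ 0.3 -0.3 -1.2] j7 -1.7
turn [-0.  -0.   0.1] shift(mm) [ 0.4  0.5 21.9]
```

View pics/p7.png

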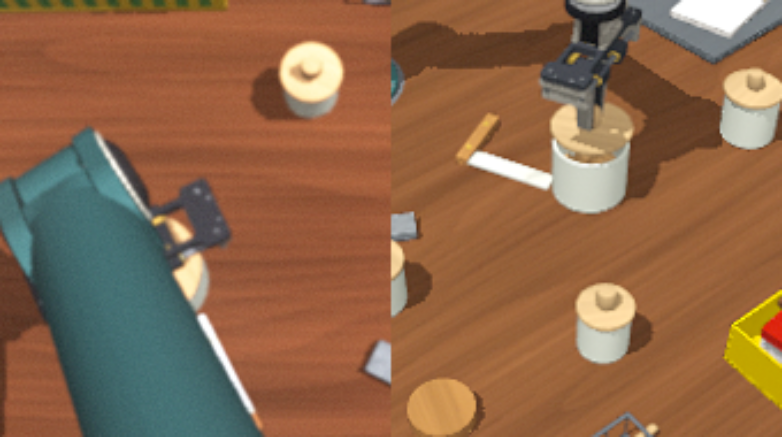

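The small lid is seated, and the large lid is centred over its pot. Seating it, then retreating up and away for a clear view.

```bash
python3 -m creep '[{"wx":0,"wy":0,"wz":0,"dx":0,"dy":0,"dz":0.008,"grip":0},{"wx":0,"wy":0,"wz":0,"dx":0,"dy":0,"dz":0.008,"grip":0},{"wx":0,"wy":0,"wz":0,"dx":0,"dy":0,"dz":0.005,"grip":0},{"wx":0,"wy":0,"wz":0,"dx":0,"dy":0,"dz":0,"grip":0},{"wx":0,"wy":0,"wz":0,"dx":0,"dy":0,"dz":0,"grip":0}]'
python3 go.py 0.4529 0.163 0.104 26
python3 -m creep '[{"wx":0,"wy":0,"wz":0,"dx":0,"dy":0,"dz":0,"grip":0.7},{"wx":0,"wy":0,"wz":0,"dx":0,"dy":0,"dz":0,"grip":0.7},{"wx":0,"wy":0,"wz":0,"dx":0,"dy":0,"dz":0,"grip":0.7},{"wx":0,"wy":0,"wz":0,"dx":0,"dy":0,"dz":0,"grip":0.7},{"wx":0,"wy":0,"wz":0,"dx":0,"dy":0,"dz":0,"grip":0.7}]'
python3 -m creep '[{"wx":0,"wy":0,"wz":0,"dx":0,"dy":0,"dz":-0.01,"grip":0.7},{"wx":0,"wy":0,"wz":0,"dx":0,"dy":0,"dz":-0.04,"grip":0.7},{"wx":0,"wy":0,"wz":0,"dx":0,"dy":0,"dz":-0.05,"grip":0.7},{"wx":0,"wy":0,"wz":0,"dx":0,"dy":0,"dz":-0.02,"grip":0.7},{"wx":0,"wy":0,"wz":0,"dx":0,"dy":0,"dz":0,"grip":0.7}]'
python3 go.py 0.33 -0.5 0.22 26
```

```text
time_s: 30.18
position: [0.4522, 0.1627, 0.1045]
tool_rot: [0.974, 0.225, -0.0, -0.0]
wrist_force: [0.2, -0.1, -2.0]
width: 0.0244
t 30.175 pos [0.4522 0.1627 0.1045] w 0.0244 F [ 0.2 -0.1 -2. ] j7 -1.72
turn [-0.  0.  0.] shift(mm) [0.7 0.1 0.5]
time_s: 30.8
position: [0.4522, 0.1627, 0.1046]
tool_rot: [0.974, 0.225, 0.0, 0.0]
wrist_force: [0.8, 0.4, -0.4]
width: 0.0644
time_s: 31.42
position: [0.4532, 0.1631, 0.2266]
tool_rot: [0.974, 0.225, 0.002, 0.0]
wrist_force: [-0.0, -0.1, 0.0]
width: 0.0647
t 31.425 pos [0.4532 0.1631 0.2266] w 0.0647 F [-0.  -0.1  0. ] j7 -1.62
turn [ 0.1 -0.2  0. ] shift(mm) [-401.5  542.     6.6]
```

```bash
python3 -m creep '[{"wx":0,"wy":0,"wz":0,"dx":-0.015,"dy":0.02,"dz":0,"grip":0.7},{"wx":0,"wy":0,"wz":0,"dx":-0.028,"dy":0.038,"dz":0,"grip":0.7},{"wx":0,"wy":0,"wz":0,"dx":-0.028,"dy":0.038,"dz":0,"grip":0.7},{"wx":0,"wy":0,"wz":0,"dx":-0.028,"dy":0.038,"dz":0,"grip":0.7},{"wx":0,"wy":0,"wz":0,"dx":-0.028,"dy":0.038,"dz":0,"grip":0.7}]'
python3 -m creep '[{"wx":0,"wy":0,"wz":0,"dx":-0.028,"dy":0.038,"dz":0,"grip":0.7},{"wx":0,"wy":0,"wz":0,"dx":-0.028,"dy":0.038,"dz":0,"grip":0.7},{"wx":0,"wy":0,"wz":0,"dx":-0.028,"dy":0.038,"dz":0,"grip":0.7},{"wx":0,"wy":0,"wz":0,"dx":-0.028,"dy":0.038,"dz":0,"grip":0.7},{"wx":0,"wy":0,"wz":0,"dx":-0.028,"dy":0.038,"dz":0,"grip":0.7}]'
python3 -m creep '[{"wx":0,"wy":0,"wz":0,"dx":-0.028,"dy":0.038,"dz":0,"grip":0.7},{"wx":0,"wy":0,"wz":0,"dx":-0.028,"dy":0.038,"dz":0,"grip":0.7},{"wx":0,"wy":0,"wz":0,"dx":-0.028,"dy":0.038,"dz":0,"grip":0.7},{"wx":0,"wy":0,"wz":0,"dx":-0.028,"dy":0.038,"dz":0,"grip":0.7},{"wx":0,"wy":0,"wz":0,"dx":0,"dy":0,"dz":0,"grip":0.7}]'
python3 - <<'E'
from meas import *
from station import viewer,monitor
c=viewer.capture("top");s=viewer.capture("scene");hsv=cv2.cvtColor(c["img"],cv2.COLOR_BGR2HSV)
b=cv2.inRange(hsv,(15,40,165),(28,170,255))
for n,P,H,D in(("small",(.682,-.007),.078,70),("medium",(.504,.439),.09,90),("large",(.4529,.163),.098,112),("closed",(.44,-.187),.075,86)):
    uv=tuple(int(v) for v in np.round(proj(c,[*P,H])[0]))
    h,k=hullfit(c,b,uv,H,28);print(n,circ(h),"pot was",P,"D",D)
uv=tuple(int(v) for v in np.round(proj(c,[.5266,-.447,.072])[0]))
h,k=hullfit(c,b,uv,.072,34);print("obl",cv2.minAreaRect(h.astype(np.float32)))
a=np.vstack([cv2.resize(c["img"][100:290,50:460],(600,278)),cv2.resize(s["img"][70:310,70:480],(547,320)) if 0 else cv2.copyMakeBorder(cv2.resize(s["img"][70:310,70:480],(547,320)),0,0,0,53,0)])
cv2.imwrite("pics/f.png",a);print(monitor.get_obs()["position"])
E
```

```text
time_s: 32.05
position: [0.4124, -0.049, 0.2235]
tool_rot: [0.974, 0.225, -0.001, -0.0]
wrist_force: [-0.1, -1.8, -0.0]
width: 0.0646
time_s: 32.67
position: [0.3701, -0.2808, 0.2234]
tool_rot: [0.974, 0.225, -0.001, -0.001]
wrist_force: [0.5, 0.2, -0.1]
width: 0.0645
time_s: 33.3
position: [0.3347, -0.4683, 0.2227]
tool_rot: [0.975, 0.223, -0.001, -0.001]
wrist_force: [-0.5, 1.1, -0.2]
width: 0.0639
small (array([ 0.6828, -0.0073]), np.float64(0.0712)) pot was (0.682, -0.007) D 70
medium (array([0.5044, 0.4354]), np.float64(0.0912)) pot was (0.504, 0.439) D 90
large (array([0.4534, 0.161 ]), np.float64(0.1131)) pot was (0.4529, 0.163) D 112
closed (array([ 0.4437, -0.1865]), np.float64(0.0862)) pot was (0.44, -0.187) D 86
obl ((0.5278037190437317, -0.44865694642066956), (0.11703132838010788, 0.08225405961275101), 26.08332633972168)
[ 0.33685266 -0.46461265  0.2229948 ]
```

View pics/f.png

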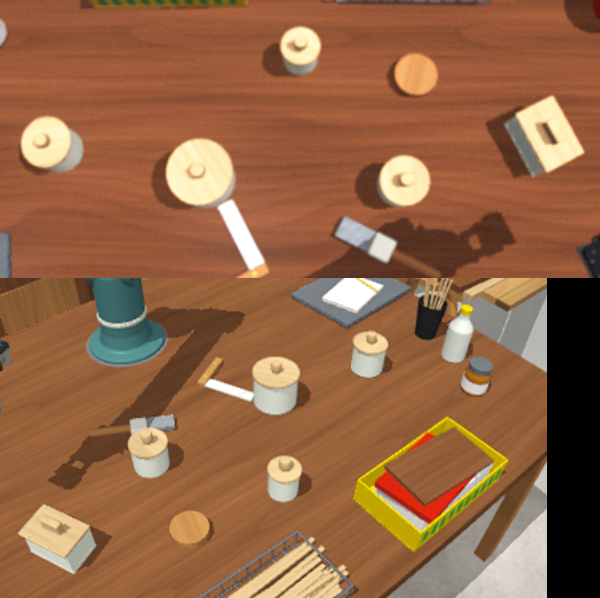

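All four lids are flat and centred, at the expected apparent size, and the arm is clear. Handing in.

```bash
python3 -c "
from station import close_job
print(close_job())"
```

```text
the job is handed in; nothing more can be done
None
```

I closed all four canisters with their own lids (oblong, medium, small, large, in that order) and handed the job in after about 33 s of robot time. The gripper is open and clear of everything.

- **Centring:** in the last pictures the lids sit 0.9 mm (small), 3.6 mm (medium), 2.1 mm (large) and 2.1 mm (oblong) from their pots' starting positions. The limit is 9 mm. I did not re-measure the pots after placing, since the lids hide their rims.
- **Seating:** the fitted lid sizes came out 1–2 mm over true size at seated height, and the lids look flat in both views. I did not measure height or tilt directly.
- **Bystanders:** the closed canister and the knobless disc look undisturbed.
- **What went wrong:** the first grip on the oblong lid closed too late and I lifted without it. The lid had not moved, so I went back down and gripped it properly.
- **What disagreed:** the round knobs read about 24.5 mm between the jaws instead of 26 mm. The grips held regardless.

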